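# Snap the sample box lid shut all the way round

### The job

Press down the blue rim of the sample box's lid with a fingertip, section by section, until all four sections have clicked shut flat with the lid; one may be shut already. Only press: do not lift or tip the box or shove it along the bench, and leave the bottles and other things around it as they stand.

Things in the scene. Friction and masses are not known exactly. Their poses are not given: they have to be found in the camera images.
- samplebox: Clear plastic box of sample vials, loose on the bench, about 0.9 kg, 170 (x) x 130 (y) mm, with a lid that snaps shut: white middle panel 116 x 76 mm with a low white carrying grip (54 x 12 mm along x, top 20 mm above the panel) and four blue rim sections, one along each side. Origin: centre of its underside on the bench, z up; the flat top of the shut lid is 76 mm above it. Four small fixed white corners lie at the same level as the shut lid.
- rim_front (a joint): Blue rim section (short, on the box's -x side), 72 mm long, 28 mm wide, 4 mm thick, hinged on the edge of the white panel. Angle in rad: 0 = sprung up, sloping up outwards with its outer edge about 10 mm above the panel; 0.35 = clicked shut, flat and level with the panel. Over-centre spring: it resists with about 5 to 8 N when pressed on its outer half (a firm 10 to 12 N is ample and safe), and once past half way (0.175) it snaps the rest of the way and stays shut.
- rim_front_spot (a point): Point on the top face of the front rim section, midway along it and 19 mm out from its hinge (moves with the section: 76 mm above the bench when shut, about 82 mm when up). A place to press.
- rim_back (a joint): Blue rim section (short, on the box's +x side), 72 mm long, 28 mm wide, 4 mm thick, hinged on the edge of the white panel. Angle in rad: 0 = sprung up, sloping up outwards with its outer edge about 10 mm above the panel; 0.35 = clicked shut, flat and level with the panel. Over-centre spring: it resists with about 5 to 8 N when pressed on its outer half (a firm 10 to 12 N is ample and safe), and once past half way (0.175) it snaps the rest of the way and stays shut.
- rim_back_spot (a point): Point on the top face of the back rim section, midway along it and 19 mm out from its hinge (moves with the section: 76 mm above the bench when shut, about 82 mm when up). A place to press.
- rim_left (a joint): Blue rim section (long, on the box's +y side), 112 mm long, 28 mm wide, 4 mm thick, hinged on the edge of the white panel. Angle in rad: 0 = sprung up, sloping up outwards with its outer edge about 10 mm above the panel; 0.35 = clicked shut, flat and level with the panel. Over-centre spring: it resists with about 5 to 8 N when pressed on its outer half (a firm 10 to 12 N is ample and safe), and once past half way (0.175) it snaps the rest of the way and stays shut.
- rim_left_spot (a point): Point on the top face of the left rim section, midway along it and 19 mm out from its hinge (moves with the section: 76 mm above the bench when shut, about 82 mm when up). A place to press.
- rim_right (a joint): Blue rim section (long, on the box's -y side), 112 mm long, 28 mm wide, 4 mm thick, hinged on the edge of the white panel. Angle in rad: 0 = sprung up, sloping up outwards with its outer edge about 10 mm above the panel; 0.35 = clicked shut, flat and level with the panel. Over-centre spring: it resists with about 5 to 8 N when pressed on its outer half (a firm 10 to 12 N is ample and safe), and once past half way (0.175) it snaps the rest of the way and stays shut.
- rim_right_spot (a point): Point on the top face of the right rim section, midway along it and 19 mm out from its hinge (moves with the section: 76 mm above the bench when shut, about 82 mm when up). A place to press.
- jar: Small amber jar with white cap, 38 mm across, 65 mm tall, standing loose beside a long side of the box. Origin: centre of its underside.
- vial: Small vial with blue cap, 28 mm across, 55 mm tall, standing loose beside the other long side of the box. Origin: centre of its underside.
- washbottle: White wash bottle with yellow cap and spout, 64 mm across, about 205 mm tall, loose at one side of the bench. Origin: centre of its underside.
- reagent: Amber reagent bottle, black cap, 70 mm across, 150 mm tall, loose at one side of the bench. Origin: centre of its underside.
- beaker: Clear plastic beaker, 80 mm across, 100 mm tall, loose at one side of the bench. Origin: centre of its underside.
- marker: Marker pen lying loose beyond the box, 125 mm long along its x, 15 mm thick. Origin: its middle on the bench.
Things that resemble listed ones, but are neither listed nor needed, are in the scene too. Of the things like the vial, leave any that is pink; of the rest the smaller one is meant.

How it is judged:
By the outcome, as a careful person would: the job done as asked, in the order asked, and still so for the second after the job is handed in, with the robot touching nothing.
It also fails if it takes over 51 s, if anything falls off the work surface, if the arm or the gripper's body presses on something with over 40 N, if the wrist force passes 120 N, or if a joint passes its speed limit or range.

### The arm

A 6-joint arm with a two-finger parallel gripper is mounted at the origin on the work surface. World frame = base frame: x ahead of the robot, y to its left, z up, the work surface at z = 0. Lengths are in m, angles in rad, forces in N, time in s.
With the tool pointing down it reaches from about 0.275 to 0.75 m from the base axis. Payload 10.2 kg.
Tool frame: the origin (TCP) lies at the very end of the fingers, on their centre line; the grasp point (between the pads) lies 19 mm behind it; z points along the fingers, y is the direction in which the jaws open and shut (so a half turn about z gives the same grasp; the last joint's range is limited). The gripper opens to 88 mm and grips with 3 to 60 N. Pads are 18 mm wide; open, the fingers measure 123 mm over their backs; the gripper's body (75 mm by 187 mm) begins 45 mm behind the grasp point.
Start: joints at [1.05, 0.313, 1.498, -0, 1.331, -0.223], TCP at [0.154, 0.502, 0.239] pointing down, gripper open.
Joint ranges: [-2.94, 2.94], [-0.97, 2.17], [0.19, 2.56], [-1.23, 4.37], [0.02, 3.11], [-2.88, 2.88]. Speed limits (rad/s): [2.39, 2.39, 3.01, 3.14, 3.14, 3.14].

### API

Orientations are given as a rotation vector (axis times angle).
In Python, from plant import bot, imaging gives the robot as it stands.
- The arm moves only by the tool drive_tool, never from a script. Its argument "moves" is text: rows parted by semicolons, each of 7 numbers parted by spaces: the shift along the tool's x, y, z in cm, then the turn, a rotation vector about the tool's x, y, z in rad, then the opening, from 0 (shut) to 1 (fully open). A call has 1 to 10 rows; each row is the pose to reach, as a shift and turn from the pose commanded when the call began, along the tool's axes at that moment; what a row does not reach only later rows make up. A row lasts 1/12 s, in which the tool goes at most 41.7 mm and 7.16 degrees, less where a joint would pass 70% of its speed; a pose out of reach is approached as far as the arm can. A call with a gripper value outside its range is refused whole. The fingers move at their own pace and stop on an object; the grip force is fixed at half the most. Time passes only in rows, so rows that repeat a pose let the fingers close. It gives the time, the measured TCP pose, the force and the opening at its end, in the units of the state.
- bot.observe(): the state, without advancing time (a new reading comes with each control period).
- imaging.capture(name): name is "scene" or "top" or "wrist"; returns the picture (384x512x3 uint8, blue, green, red); there is no depth.
- imaging.camera_model(name): a dict with "mtx" (3x3 intrinsics, pixels), "pose" (4x4, takes a point from camera to world coordinates); the wrist camera has in their place "tool_from_camera" (4x4, takes a point from camera to tool coordinates, whose origin is the TCP and whose axes are the flange's). Camera axes: x right, y up, looking along -z (the intrinsics and any distortion apply to the point x, -y, -z); pixel columns grow to the right and rows downward; lengths in m; the calibration is good to about 2 mm. A picture is of the moment at which its call begins: read the wrist's pose just before it. camera_model takes no time and is no camera call.
- bot.finish_job(): hands the job in, once; it reports no verdict.
The state is a dict: "time": time; "joint_positions": joint angles; "joint_velocities": joint speeds; "joint_torque": joint torques, N m; "tcp_pos": TCP position; "eef_rot": TCP orientation; "force": force on the tool from outside, world axes, zero at the start; "torque": the same for the moment, N m; "gripper_width": finger opening in m.
Only numpy, scipy, OpenCV 4.12 (cv2) and the standard library are available. Lean on these libraries where they do the work, as an engineer would, in place of code of your own. Each camera call takes 0.05 s, during which the arm holds its last target.

## Working session

There is one attempt and no reset: what is moved stays moved. The work goes in short steps, Python scripts to look and compute and a tool call to move; the robot and the scene stay as the last step left them, time stands still between calls to the robot, and variables do not carry over. Pictures are saved under pics/ and viewed, and the job is handed in when it is done.

Besides the shell and the picture viewer there is one more tool, called after "Call:" in YAML: its name, and indented under it one key for each argument. drive_tool: Moves the arm, as the interface text tells. Its arguments: {"type":"object","properties":{"moves":{"type":"string"}},"required":["moves"]}

```bash
mkdir -p pics; ls
python3 - <<'E'
from plant import bot, imaging
import cv2
s=bot.observe(); print({k:s[k] for k in('time','tcp_pos','eef_rot','force','gripper_width')})
for n in('scene','top'):
    cv2.imwrite(f'pics/{n}0.png',imaging.capture(n)); m=imaging.camera_model(n); print(n,m)
print(imaging.camera_model('wrist'))
E
```

```text
pics
{'time': 0.0, 'tcp_pos': array([0.15393233, 0.50168423, 0.23818491]), 'eef_rot': array([-4.65981451e-01, -3.10640305e+00,  1.78064759e-03]), 'force': array([-1.38778665, -0.28580478, -0.15917954]), 'gripper_width': 0.0880389548429101}
scene {'mtx': array([[433.57456078,   0.        , 256.84869128],
       [  0.        , 433.57456078, 186.82369603],
       [  0.        ,   0.        ,   1.        ]]), 'pose': array([[ 0.42755997, -0.71369645,  0.55482417,  1.37594345],
       [ 0.90389739,  0.32888369, -0.27350507, -0.40412583],
       [ 0.01272698,  0.61844394,  0.78572586,  1.20856728],
       [ 0.        ,  0.        ,  0.        ,  1.        ]])}
top {'mtx': array([[432.66926053,   0.        , 253.92719194],
       [  0.        , 432.66926053, 188.72482379],
       [  0.        ,   0.        ,   1.        ]]), 'pose': array([[-0.01437539,  0.99826889, -0.0570314 ,  0.48367225],
       [-0.99979861, -0.01514936, -0.01316193, -0.01418094],
       [-0.01400314,  0.05683071,  0.99828562,  1.62478711],
       [ 0.        ,  0.        ,  0.        ,  1.        ]])}
{'mtx': array([[293.70516889,   0.        , 252.28603327],
       [  0.        , 293.70516889, 191.09830126],
       [  0.        ,   0.        ,   1.        ]]), 'tool_from_camera': array([[-3.34168226e-04,  9.54749102e-01,  2.97412241e-01,
         7.73517016e-02],
       [ 9.99999376e-01,  6.36105805e-04, -9.18433714e-04,
        -1.52718613e-03],
       [-1.06605942e-03,  2.97411748e-01, -9.54748719e-01,
        -1.44671544e-01],
       [ 0.00000000e+00,  0.00000000e+00,  0.00000000e+00,
         1.00000000e+00]])}
```

View pics/scene0.png

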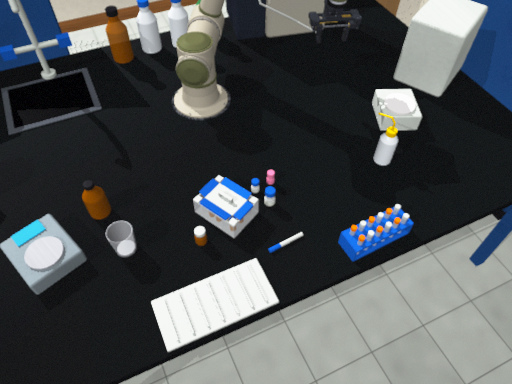

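View pics/top0.png

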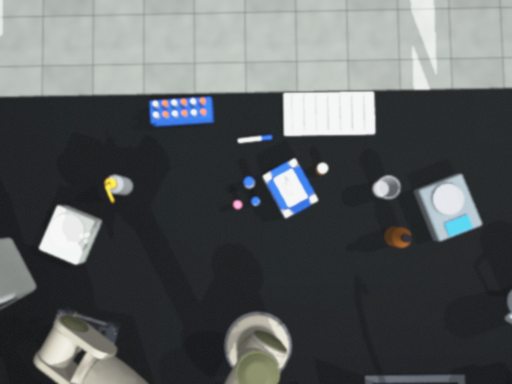

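The top view shows the box near pixel (290,188). The blue-capped vials are at (249,182) and (256,201), the pink one is at (238,204), and the jar is at (323,168). Next I'll measure the lid.

```bash
cat > h.py <<'E'
import numpy as np, cv2
from plant import bot, imaging
from scipy.spatial.transform import Rotation as R
def model(n):
    m=imaging.camera_model(n); K=m['mtx']
    if n=='wrist':
        s=bot.observe(); T=np.eye(4); T[:3,:3]=R.from_rotvec(s['eef_rot']).as_matrix(); T[:3,3]=s['tcp_pos']
        P=T@m['tool_from_camera']
    else: P=m['pose']
    return K,P
def ray(KP,uv):
    K,P=KP; d=np.array([(uv[0]-K[0,2])/K[0,0],-(uv[1]-K[1,2])/K[1,1],-1.]); return P[:3,3],P[:3,:3]@d
def onz(KP,uv,z):
    o,d=ray(KP,uv); return o+d*(z-o[2])/d[2]
def proj(KP,p):
    K,P=KP; c=P[:3,:3].T@(np.array(p)-P[:3,3]); return np.array([K[0,2]+K[0,0]*c[0]/-c[2],K[1,2]+K[1,1]*c[1]/c[2]])
def tri(a,ua,b,ub):
    o1,d1=ray(a,ua);o2,d2=ray(b,ub); d1/=np.linalg.norm(d1);d2/=np.linalg.norm(d2)
    t=np.linalg.lstsq(np.c_[d1,-d2],o2-o1,rcond=None)[0]; p=o1+t[0]*d1;q=o2+t[1]*d2
    return (p+q)/2,np.linalg.norm(p-q)
def blue(im,roi):
    h=cv2.cvtColor(im,cv2.COLOR_BGR2HSV); m=cv2.inRange(h,(100,120,60),(125,255,255)); k=np.zeros_like(m); x0,y0,x1,y1=roi; k[y0:y1,x0:x1]=m[y0:y1,x0:x1]; return k
E
python3 - <<'E'
from h import *
im=cv2.imread('pics/top0.png'); kt=model('top')
m=blue(im,(258,150,322,225)); pts=cv2.findNonZero(m)
r=cv2.minAreaRect(pts); print(r)
b=cv2.boxPoints(r); w=np.array([onz(kt,p,.08) for p in b]); print(w.round(3), w.mean(0), [np.linalg.norm(w[i]-w[i-1]) for i in range(4)])
for n,p in dict(jar=(323,168),v1=(249,182),v2=(256,201),pink=(238,204)).items(): print(n,onz(kt,p,.06).round(3))
sc=cv2.imread('pics/scene0.png')
cv2.imwrite('pics/z1.png',cv2.hconcat([cv2.resize(im[145:230,220:340],None,fx=3.3,fy=3.3,interpolation=2),cv2.resize(sc[165:250,170:290],None,fx=3.3,fy=3.3,interpolation=2)]))
s=bot.observe(); print(R.from_rotvec(s['eef_rot']).as_matrix().round(3))
E
```

```text
((288.3520202636719, 186.86141967773438), (52.40861892700195, 48.237693786621094), 16.557071685791016)
[[ 0.522 -0.002  0.08 ]
 [ 0.688 -0.054  0.08 ]
 [ 0.631 -0.232  0.08 ]
 [ 0.467 -0.18   0.08 ]] [ 0.57700938 -0.11683406  0.08      ] [np.float64(0.18641823473407038), np.float64(0.17313831193004434), np.float64(0.1874704022251914), np.float64(0.1725193101345606)]
jar [ 0.645 -0.245  0.06 ]
v1 [0.598 0.024 0.06 ]
v2 [ 0.528 -0.     0.06 ]
pink [0.519 0.065 0.06 ]
[[-0.956  0.293 -0.001]
 [ 0.293  0.956 -0.001]
 [ 0.    -0.001 -1.   ]]
```

View pics/z1.png

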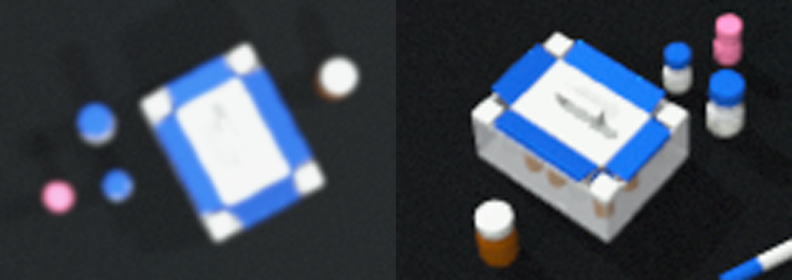

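The box lies at about (0.58,-0.115), yawed about 30°. The neighbouring bottles stand clear of it. I'll fly above it with the fingers shut and the jaw axis along the box's x.

Call:
drive_tool:
  moves: "-4 -3 -2 0 0 0.12 0;-7 -6 -3 0 0 0.24 0;-11 -8.5 -4 0 0 0.36 0;-14 -11 -4 0 0 0.48 0;-17 -13.5 -4 0 0 0.6 0;-20 -16 -4 0 0 0.7 0;-23 -18.5 -4 0 0 0.75 0;-26 -21 -4 0 0 0.75 0;-29 -23.5 -4 0 0 0.75 0;-32 -26 -4 0 0 0.75 0"

```text
time: 0.93
tcp_pos: [0.3834, 0.1588, 0.2787]
eef_rot: [-1.572, -2.72, -0.0]
force: [0.7, -0.0, -0.4]
gripper_width: 0.0238
```

Run:
```python
from h import *
s=bot.observe(); M=R.from_rotvec(s['eef_rot']).as_matrix();print(s['time'],s['tcp_pos'],s['joint_positions'],s['force'],s['gripper_width']);print(M.round(3))
print(M.T@(np.array([.578,-.117,.25])-s['tcp_pos'])*100)
```

```text
0.9333 [0.38335085 0.15875372 0.27870547] [ 1.08476386e-01  3.48546295e-02  1.72590093e+00  7.22596143e-05
  1.38081911e+00 -4.14466218e-01] [ 0.72081295 -0.01893804 -0.39066107] 0.02380569434114469
[[-0.499  0.866  0.   ]
 [ 0.866  0.499  0.   ]
 [ 0.     0.    -1.   ]]
[-33.61153218   3.09180979   2.86874651]
```

Call:
drive_tool:
  moves: "-4 0.4 0 0 0 0 0;-8 0.8 0.5 0 0 0 0;-12 1.2 1 0 0 0 0;-16 1.6 1.5 0 0 0 0;-20 2 2 0 0 0 0;-23.5 2.4 2.5 0 0 0 0;-27 2.8 2.9 0 0 0 0;-30.5 3 2.9 0 0 0 0;-33.5 3 2.9 0 0 0 0;-33.5 3 2.9 0 0 0 0"

```text
time: 1.77
tcp_pos: [0.5774, -0.1188, 0.2482]
eef_rot: [-1.576, -2.716, 0.002]
force: [0.0, -0.7, -0.7]
gripper_width: 0.0003
```

Run:
```python
from h import *
s=bot.observe(); k=model('wrist'); im=imaging.capture('wrist'); cv2.imwrite('pics/w1.png',im)
np.savez('w1.npz',K=k[0],P=k[1]); print(s['time'],s['tcp_pos'],s['joint_velocities'].round(3),s['joint_positions'].round(3))
```

```text
1.7667 [ 0.57741936 -0.118801    0.24815335] [ 0.06  -0.065  0.094  0.017 -0.005  0.048] [-4.010e-01  4.520e-01  1.275e+00 -1.000e-03  1.416e+00 -9.200e-01]
```

View pics/w1.png

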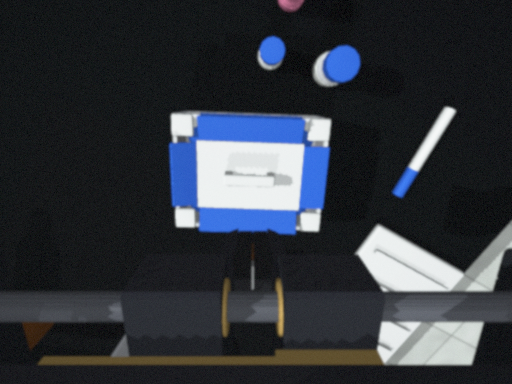

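The wrist view shows the white panel with corners near (197,140), (303,143), (303,208) and (197,208), and the rims around it. I'll take a second view from above the box's -y side, since I need to go there anyway.

Call:
drive_tool:
  moves: "-3 0 0 0 0 0 0;-5.8 0 0 0 0 0 0;-5.8 0 0 0 0 0 0;-5.8 0 0 0 0 0 0;-5.8 0 0 0 0 0 0"

```text
time: 2.23
tcp_pos: [0.6048, -0.1636, 0.2497]
eef_rot: [-1.57, -2.72, -0.0]
force: [-0.6, -0.0, -0.7]
gripper_width: 0.0007
```

```bash
cat > m.py <<'E'
from h import *
import sys
def panel(im,prior):
    g=cv2.inRange(im,(105,105,105),(255,255,255)); b=cv2.inRange(cv2.cvtColor(im,cv2.COLOR_BGR2HSV),(100,120,60),(125,255,255)); g&=~b
    g=cv2.morphologyEx(g,cv2.MORPH_CLOSE,np.ones((9,9)))&~b
    g=cv2.morphologyEx(g,cv2.MORPH_OPEN,np.ones((7,7)))
    n,l=cv2.connectedComponents(g); i=l[prior[1],prior[0]]
    r=cv2.minAreaRect(cv2.findNonZero((l==i).astype(np.uint8)))
    c,_=max([(c,cv2.contourArea(c)) for c in cv2.findContours((l==i).astype(np.uint8),0,1)[0]],key=lambda t:t[1])
    q=cv2.approxPolyDP(cv2.convexHull(c),6,True)[:,0].astype(float)
    return q
E
python3 - <<'E'
from m import *
s=bot.observe(); k=model('wrist'); im=imaging.capture('wrist'); cv2.imwrite('pics/w2.png',im)
np.savez('w2.npz',K=k[0],P=k[1]); print(s['time'],s['tcp_pos'])
z=np.load('w1.npz'); k1=(z['K'],z['P'])
c=np.array([.578,-.117,.08])
for kk,i in((k1,cv2.imread('pics/w1.png')),(k,im)):
    u=proj(kk,c); print(u)
    q=panel(i,(int(u[0])-30,int(u[1])+12)); print(q.tolist())
    w=np.array([onz(kk,p,.076) for p in q]); print(w.round(4).tolist(), w.mean(0).round(4),[np.linalg.norm(w[j]-w[j-1]).round(4) for j in range(len(w))])
E
```

```text
2.2333 [ 0.60476322 -0.16356992  0.24966444]
[254.80263949 171.68608507]
[[196.0, 140.0], [303.0, 143.0], [298.0, 210.0], [198.0, 207.0]]
[[0.5064, -0.1189, 0.076], [0.6077, -0.0647, 0.076], [0.6443, -0.1324, 0.076], [0.5426, -0.1863, 0.076]] [ 0.5753 -0.1256  0.076 ] [np.float64(0.0765), np.float64(0.1149), np.float64(0.077), np.float64(0.1151)]
[253.49716908 122.51598171]
[[192.0, 89.0], [305.0, 93.0], [299.0, 165.0], [195.0, 162.0]]
[[0.5068, -0.1197, 0.076], [0.6092, -0.0651, 0.076], [0.6446, -0.1318, 0.076], [0.5436, -0.1862, 0.076]] [ 0.5761 -0.1257  0.076 ] [np.float64(0.076), np.float64(0.116), np.float64(0.0755), np.float64(0.1147)]
```

View pics/w2.png

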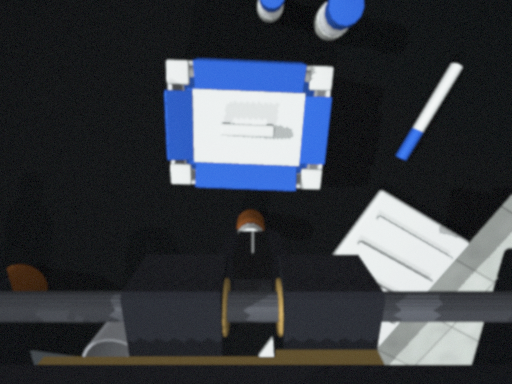

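```bash
cat > g.py <<'E'
from h import *
import sys
yaw=np.deg2rad(28.1); C=np.array([.5757,-.1257]); ex=np.array([np.cos(yaw),np.sin(yaw)]); ey=np.array([-ex[1],ex[0]])
spots=dict(right=C-.058*ey,left=C+.058*ey,front=C-.078*ex,back=C+.078*ex)
def go():
    s=bot.observe(); M=R.from_rotvec(s['eef_rot']).as_matrix(); print(s['time'],s['tcp_pos'].round(4),'F',s['force'].round(1),'ty',np.rad2deg(np.arctan2(M[1,1],M[0,1])),'q6',s['joint_positions'][5])
    for n,p in spots.items(): print(n,p.round(4),'shift cm',(M.T@(np.r_[p,.1]-s['tcp_pos'])*100).round(2))
E
python3 - <<'E'
from g import *
go()
a=np.load('w1.npz');b=np.load('w2.npz');A=(a['K'],a['P']);B=(b['K'],b['P'])
for u,v in zip([[196,140],[303,143],[298,210],[198,207]],[[192,89],[305,93],[299,165],[195,162]]): p,e=tri(A,u,B,v); print(p.round(4),e.round(4))
# outer edges as cast at z=.076 in box frame, mask extents
for k,f in((A,'w1'),(B,'w2')):
    im=cv2.imread(f'pics/{f}.png'); hsv=cv2.cvtColor(im,cv2.COLOR_BGR2HSV); m=cv2.inRange(hsv,(100,120,40),(125,255,255))
    ys,xs=np.nonzero(m); w=np.array([onz(k,(x,y),.076)[:2]-C for x,y in zip(xs,ys)]); l=np.c_[w@ex,w@ey]
    for n,ax,sg in(('front',0,-1),('back',0,1),('left',1,1),('right',1,-1)):
        o=l[(abs(l[:,1-ax])<.015)&(l[:,ax]*sg>.03)&(l[:,ax]*sg<.11)][:,ax]*sg; print(f,n,np.percentile(o,[1,99]).round(4))
    print(k[1][:3,3]-np.r_[C,0],'cam in box',(k[1][:2,3]-C)@ex,(k[1][:2,3]-C)@ey)
E
```

```text
2.2833 [ 0.6048 -0.1634  0.2499] F [ 0.1 -1.1  0.7] ty 30.031888803721955 q6 -0.9749290828226777
right [ 0.603  -0.1769] shift cm [-1.08 -0.82 14.99]
left [ 0.5484 -0.0745] shift cm [10.51 -0.43 15.  ]
front [ 0.5069 -0.1624] shift cm [ 4.98 -8.42 15.  ]
back [ 0.6445 -0.089 ] shift cm [ 4.45  7.17 14.99]
[ 0.5058 -0.1201  0.0703] 0.0001
[ 0.6097 -0.0647  0.0693] 0.001
[ 0.6438 -0.1317  0.0784] 0.0006
[ 0.543  -0.1872  0.0732] 0.001
w1 front [0.0592 0.0893]
w1 back [0.0589 0.0871]
w1 left [0.0394 0.0664]
w1 right [0.039  0.0679]
[-0.03700813  0.07254858  0.39284883] cam in box 0.0015253759834578456 0.08142831928300531
w2 front [0.0591 0.0891]
w2 back [0.0589 0.0872]
w2 left [0.0391 0.0683]
w2 right [0.0393 0.069 ]
[-0.0100801   0.02746559  0.39439474] cam in box 0.004044693558487725 0.02897598125585978
```

The panel measures 115×76 mm at z≈0.073 ±0.005, as expected. The centre is (0.576,-0.126) and the yaw is 28.1°. I'll start with the right rim.

Call:
drive_tool:
  moves: "-1.1 -0.8 3 0 0 0.033 0;-1.1 -0.8 6.5 0 0 0.033 0;-1.1 -0.8 10 0 0 0.033 0;-1.1 -0.8 13 0 0 0.033 0;-1.1 -0.8 15 0 0 0.033 0;-1.1 -0.8 15.5 0 0 0.033 0;-1.1 -0.8 15.5 0 0 0.033 0;-1.1 -0.8 15.5 0 0 0.033 0"

```text
time: 2.95
tcp_pos: [0.6043, -0.178, 0.0964]
eef_rot: [1.614, 2.693, 0.0]
force: [0.0, 0.9, 0.7]
gripper_width: 0.0003
```

Call:
drive_tool:
  moves: "0 0 0.3 0 0 0 0;0 0 0.6 0 0 0 0;0 0 0.9 0 0 0 0;0 0 1.1 0 0 0 0;0 0 1.2 0 0 0 0;0 0 1.2 0 0 0 0"

```text
time: 3.45
tcp_pos: [0.6041, -0.1787, 0.0831]
eef_rot: [1.616, 2.692, -0.0]
force: [1.6, -1.2, 3.2]
gripper_width: 0.0008
```

Contact has started, at 3 N. I'll continue in small steps.

Call:
drive_tool:
  moves: "0 0 0.1 0 0 0 0;0 0 0.2 0 0 0 0;0 0 0.3 0 0 0 0;0 0 0.3 0 0 0 0"

```text
time: 3.78
tcp_pos: [0.6032, -0.1778, 0.0789]
eef_rot: [-1.615, -2.692, -0.0]
force: [-0.2, 0.1, -0.3]
gripper_width: 0.0004
```

Call:
drive_tool:
  moves: "0 0 0.1 0 0 0 0;0 0 0.2 0 0 0 0;0 0 0.2 0 0 0 0;0 0 0.2 0 0 0 0"

```text
time: 4.12
tcp_pos: [0.6036, -0.1782, 0.0776]
eef_rot: [-1.616, -2.694, -0.0]
force: [0.7, -0.3, -0.1]
gripper_width: 0.0009
```

The force fell off, which suggests it snapped. I'll press on a little to feel the flat stop.

Call:
drive_tool:
  moves: "0 0 0.1 0 0 0 0;0 0 0.2 0 0 0 0;0 0 0.2 0 0 0 0;0 0 0.2 0 0 0 0"

```text
time: 4.45
tcp_pos: [0.6038, -0.1783, 0.0764]
eef_rot: [1.616, 2.694, -0.0]
force: [-2.3, -0.2, 5.9]
gripper_width: 0.0003
```

That is the flat stop, at z≈0.076 with 6 N, so the right rim is shut. Now I'll go over the grip to the left rim.

Call:
drive_tool:
  moves: "0 0 -2.5 0 0 0 0;0 0 -5 0 0 0 0;3 0 -5 0 0 0 0;6 0 -5 0 0 0 0;9 0 -4.5 0 0 0 0;11.5 0 -3 0 0 0 0;11.6 0 -2 0 0 0 0;11.6 0 -2 0 0 0 0;11.6 0 -2 0 0 0 0"

```text
time: 5.2
tcp_pos: [0.5495, -0.0765, 0.0957]
eef_rot: [1.616, 2.694, -0.0]
force: [0.5, -0.4, 0.3]
gripper_width: 0.0007
```

```bash
python3 -c "
from g import *
go()"
```

```text
5.2 [ 0.5495 -0.0765  0.0957] F [ 0.5 -0.4  0.3] ty 28.072130085075187 q6 -0.839284990759267
right [ 0.603  -0.1769] shift cm [-11.38   0.    -0.42]
left [ 0.5484 -0.0745] shift cm [ 0.22 -0.01 -0.43]
front [ 0.5069 -0.1624] shift cm [-5.58 -7.8  -0.42]
back [ 0.6445 -0.089 ] shift cm [-5.57  7.8  -0.43]
```

Call:
drive_tool:
  moves: "0.2 0 0.3 0 0 0 0;0.2 0 0.6 0 0 0 0;0.2 0 0.9 0 0 0 0;0.2 0 1.1 0 0 0 0;0.2 0 1.3 0 0 0 0;0.2 0 1.3 0 0 0 0"

```text
time: 5.7
tcp_pos: [0.5481, -0.0743, 0.0824]
eef_rot: [-1.616, -2.693, 0.0]
force: [-0.3, -0.6, 0.6]
gripper_width: 0.0005
```

Call:
drive_tool:
  moves: "0 0 0.1 0 0 0 0;0 0 0.2 0 0 0 0;0 0 0.3 0 0 0 0;0 0 0.3 0 0 0 0"

```text
time: 6.03
tcp_pos: [0.5481, -0.0742, 0.0794]
eef_rot: [-1.616, -2.694, 0.0]
force: [1.0, 1.5, -0.5]
gripper_width: 0.0007
```

Call:
drive_tool:
  moves: "0 0 0.1 0 0 0 0;0 0 0.2 0 0 0 0;0 0 0.2 0 0 0 0;0 0 0.2 0 0 0 0"

```text
time: 6.37
tcp_pos: [0.5482, -0.0742, 0.0777]
eef_rot: [-1.616, -2.694, 0.0]
force: [1.2, -1.1, 0.5]
gripper_width: 0.0005
```

No contact at 0.078 or above, so the left rim is probably the one already shut. I'll confirm with a light touch.

Call:
drive_tool:
  moves: "0 0 0.1 0 0 0 0;0 0 0.2 0 0 0 0;0 0 0.25 0 0 0 0;0 0 0.25 0 0 0 0"

```text
time: 6.7
tcp_pos: [0.5483, -0.0742, 0.0764]
eef_rot: [1.616, 2.693, -0.0]
force: [-5.4, 1.2, 11.5]
gripper_width: 0.0005
```

The left rim is flat and stops at the same height. I'll lift, turn 90° and go to the front rim.

Call:
drive_tool:
  moves: "0 0 -2.5 0 0 0.1 0;0 0 -5 0 0 0.22 0;-1 -2 -5.5 0 0 0.34 0;-2 -4 -5.5 0 0 0.46 0;-3.5 -6 -5.5 0 0 0.58 0;-5 -7.5 -5.5 0 0 0.7 0;-5.6 -7.8 -5 0 0 0.82 0;-5.6 -7.8 -4.5 0 0 0.94 0;-5.6 -7.8 -4 0 0 1.06 0;-5.6 -7.8 -4 0 0 1.18 0"

```text
time: 7.53
tcp_pos: [0.5052, -0.1603, 0.1143]
eef_rot: [-2.845, -1.33, 0.001]
force: [-0.2, -0.1, -0.2]
gripper_width: 0.0002
```

Call:
drive_tool:
  moves: "0 0 0 0 0 0.12 0;0 0 0 0 0 0.24 0;0 0 0 0 0 0.36 0;0 0 0 0 0 0.39 0;0 0 0 0 0 0.39 0;0 0 0 0 0 0.39 0"

```text
time: 8.03
tcp_pos: [0.5057, -0.1603, 0.1152]
eef_rot: [-3.047, -0.765, 0.0]
force: [0.1, 0.2, -0.6]
gripper_width: 0.0004
```

```bash
python3 -c "
from g import *
go()"
```

```text
8.0333 [ 0.5057 -0.1603  0.1152] F [ 0.1  0.2 -0.6] ty -61.79836068063529 q6 0.550599841682355
right [ 0.603  -0.1769] shift cm [7.79 6.06 1.52]
left [ 0.5484 -0.0745] shift cm [ 7.82 -5.54  1.52]
front [ 0.5069 -0.1624] shift cm [0.   0.25 1.52]
back [ 0.6445 -0.089 ] shift cm [15.6   0.27  1.52]
```

Call:
drive_tool:
  moves: "0 0.25 1.5 0 0 0 0;0 0.25 2.2 0 0 0 0;0 0.25 2.6 0 0 0 0;0 0.25 2.9 0 0 0 0;0 0.25 3.1 0 0 0 0;0 0.25 3.2 0 0 0 0;0 0.25 3.2 0 0 0 0"

```text
time: 8.62
tcp_pos: [0.5069, -0.1626, 0.0835]
eef_rot: [3.047, 0.764, 0.0]
force: [-2.7, -0.8, 3.9]
gripper_width: 0.0004
```

Call:
drive_tool:
  moves: "0 0 0.1 0 0 0 0;0 0 0.2 0 0 0 0;0 0 0.3 0 0 0 0;0 0 0.3 0 0 0 0"

```text
time: 8.95
tcp_pos: [0.5069, -0.1624, 0.0799]
eef_rot: [-3.047, -0.763, -0.0]
force: [-0.0, -0.4, 0.2]
gripper_width: 0.0006
```

Call:
drive_tool:
  moves: "0 0 0.1 0 0 0 0;0 0 0.2 0 0 0 0;0 0 0.2 0 0 0 0;0 0 0.2 0 0 0 0"

```text
time: 9.28
tcp_pos: [0.5069, -0.1625, 0.0781]
eef_rot: [-3.047, -0.763, 0.0]
force: [-0.5, -0.2, -0.3]
gripper_width: 0.0004
```

The front rim was up and has snapped. I'll confirm the flat stop, then go to the back rim.

Call:
drive_tool:
  moves: "0 0 0.1 0 0 0 0;0 0 0.2 0 0 0 0;0 0 0.25 0 0 0 0;0 0 0.25 0 0 0 0"

```text
time: 9.62
tcp_pos: [0.507, -0.1625, 0.0764]
eef_rot: [3.047, 0.763, 0.0]
force: [-3.1, 2.2, 8.1]
gripper_width: 0.0005
```

Call:
drive_tool:
  moves: "0 0 -2.5 0 0 0 0;0 0 -5 0 0 0 0;3 0 -5 0 0 0 0;6 0 -5 0 0 0 0;9 0 -5 0 0 0 0;12 0 -4.5 0 0 0 0;15 0 -3 0 0 0 0;15.6 0 -2 0 0 0 0;15.6 0 -2 0 0 0 0;15.6 0 -2 0 0 0 0"

```text
time: 10.45
tcp_pos: [0.6437, -0.0891, 0.0951]
eef_rot: [-3.047, -0.763, 0.003]
force: [-0.2, -0.0, 0.9]
gripper_width: 0.0006
```

```bash
python3 -c "
from g import *
go()"
```

```text
10.45 [ 0.6437 -0.0891  0.0951] F [-0.2 -0.   0.9] ty -61.86739778221389 q6 0.762477269398633
right [ 0.603  -0.1769] shift cm [-7.72  5.82 -0.49]
left [ 0.5484 -0.0745] shift cm [-7.72 -5.78 -0.48]
front [ 0.5069 -0.1624] shift cm [-1.552e+01  1.000e-02 -4.700e-01]
back [ 0.6445 -0.089 ] shift cm [ 0.08  0.02 -0.49]
```

Call:
drive_tool:
  moves: "0 0 0.3 0 0 0 0;0 0 0.6 0 0 0 0;0 0 0.9 0 0 0 0;0 0 1.1 0 0 0 0;0 0 1.2 0 0 0 0;0 0 1.2 0 0 0 0"

```text
time: 10.95
tcp_pos: [0.6443, -0.0891, 0.0836]
eef_rot: [-3.047, -0.763, 0.0]
force: [-0.0, 0.4, 0.1]
gripper_width: 0.0006
```

Call:
drive_tool:
  moves: "0 0 0.1 0 0 0 0;0 0 0.2 0 0 0 0;0 0 0.3 0 0 0 0;0 0 0.3 0 0 0 0"

```text
time: 11.28
tcp_pos: [0.6444, -0.0889, 0.0805]
eef_rot: [-3.047, -0.763, 0.0]
force: [0.5, -0.3, -0.3]
gripper_width: 0.0004
```

Call:
drive_tool:
  moves: "0 0 0.1 0 0 0 0;0 0 0.2 0 0 0 0;0 0 0.2 0 0 0 0;0 0 0.2 0 0 0 0"

```text
time: 11.62
tcp_pos: [0.6444, -0.0889, 0.0787]
eef_rot: [-3.047, -0.763, 0.0]
force: [-0.8, 0.4, 0.2]
gripper_width: 0.0002
```

Call:
drive_tool:
  moves: "0 0 0.1 0 0 0 0;0 0 0.2 0 0 0 0;0 0 0.3 0 0 0 0;0 0 0.3 0 0 0 0"

```text
time: 11.95
tcp_pos: [0.6446, -0.089, 0.0764]
eef_rot: [3.047, 0.763, 0.0]
force: [-2.5, 0.9, 5.8]
gripper_width: 0.0003
```

The back rim is flat at the same stop too. I'll back off and look.

Call:
drive_tool:
  moves: "0 0 -3 0 0 0 0;0 0 -6 0 0 0 0;-2 0 -9.5 0 0 0 0;-5 0 -12 0 0 0 0;-8 0 -14 0 0 0 0;-11 0 -16 0 0 0 0;-14 0 -17 0 0 0 0;-14 0 -17 0 0 0 0;-14 0 -17 0 0 0 0"

```text
time: 12.7
tcp_pos: [0.5206, -0.1555, 0.2465]
eef_rot: [3.047, 0.76, 0.002]
force: [-0.0, -0.1, -1.1]
gripper_width: 0.0005
```

Run:
```python
from g import *
s=bot.observe(); print(s['time'],s['tcp_pos'],s['force'])
k=model('wrist'); im=imaging.capture('wrist'); cv2.imwrite('pics/w3.png',im); np.savez('w3.npz',K=k[0],P=k[1])
t=imaging.capture('top'); sc=imaging.capture('scene'); cv2.imwrite('pics/top3.png',t);cv2.imwrite('pics/scene3.png',sc)
cv2.imwrite('pics/z3.png',cv2.hconcat([cv2.resize(t[145:230,220:340],None,fx=3.3,fy=3.3,interpolation=2),cv2.resize(sc[165:250,170:290],None,fx=3.3,fy=3.3,interpolation=2)]))
```

```text
12.7 [ 0.52061746 -0.15554935  0.24653877] [-0.03254937 -0.05072303 -1.13184258]
```

View pics/w3.png

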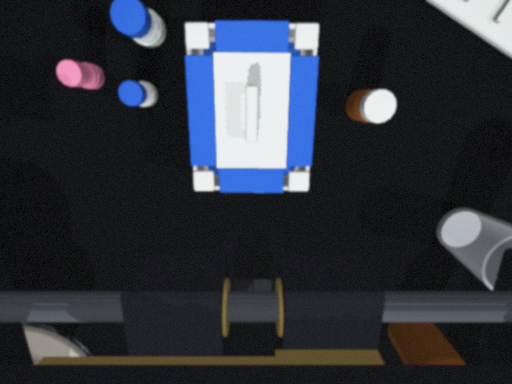

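View pics/z3.png

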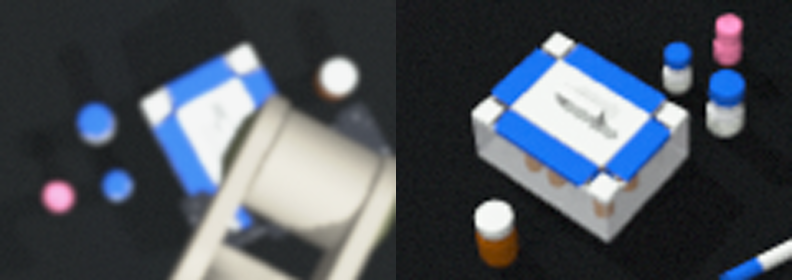

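The wrist view shows all four rims as plain rectangles flush with the corners. The jar (372,105) and the vials are still standing. As a numeric check, I'll test the rim extents and whether the box or the things around it moved.

Run:
```python
from m import *
from g import *
def loc(k,im):
    hsv=cv2.cvtColor(im,cv2.COLOR_BGR2HSV); m=cv2.inRange(hsv,(100,120,40),(125,255,255))
    ys,xs=np.nonzero(m); w=np.array([onz(k,(x,y),.076)[:2]-C for x,y in zip(xs,ys)]); return np.c_[w@ex,w@ey]
for f in('w1','w2','w3'):
    a=np.load(f+'.npz'); k=(a['K'],a['P']); im=cv2.imread(f'pics/{f}.png'); l=loc(k,im)
    for n,ax,sg,h,L in(('front',0,-1,.058,.056),('back',0,1,.058,.056),('left',1,1,.038,.076),('right',1,-1,.038,.076)):
        r=l[:,ax]*sg-h; t=l[:,1-ax]; q=[]
        for lo,hi in((.004,.010),(.018,.025)):
            o=t[(r>lo)&(r<hi)&(abs(t)<L/2+.025)]; q.append((np.percentile(o,99.5)-np.percentile(o,.5))*1000)
        o=r[(abs(t)<.02)&(r>-.005)&(r<.036)]*1000
        print(f,n,'len inner/outer %.1f %.1f'%tuple(q),'width %.1f..%.1f'%tuple(np.percentile(o,[.5,99.5])))
a=np.load('w3.npz'); k=(a['K'],a['P']); q=panel(cv2.imread('pics/w3.png'),(230,150)); w=np.array([onz(k,p,.076) for p in q]); print(w.mean(0),len(q))
A=cv2.imread('pics/scene0.png');B=cv2.imread('pics/scene3.png'); d=cv2.absdiff(A,B).max(2); d=cv2.threshold(d,40,255,0)[1]; d[:160]=0
print([ (s[:4].tolist(),int(s[4])) for s in cv2.connectedComponentsWithStats(d)[2][1:] if s[4]>2])
cv2.imwrite('pics/z4.png',cv2.hconcat([cv2.resize(i[170:240,188:262],None,fx=5.3,fy=5.3,interpolation=0) for i in(A,B)]))
```

```text
w1 front len inner/outer 79.7 71.1 width 1.1..31.4
w1 back len inner/outer 78.1 69.1 width 0.7..29.4
w1 left len inner/outer 119.5 111.8 width 1.4..28.6
w1 right len inner/outer 112.5 110.8 width 1.0..30.2
w2 front len inner/outer 78.8 71.5 width 1.0..31.2
w2 back len inner/outer 79.5 69.1 width 0.7..29.3
w2 left len inner/outer 119.2 112.4 width 1.0..30.4
w2 right len inner/outer 117.6 111.5 width 1.1..31.3
w3 front len inner/outer 79.4 69.5 width 1.3..30.2
w3 back len inner/outer 80.7 70.0 width 0.8..28.6
w3 left len inner/outer 118.3 109.0 width 0.8..29.5
w3 right len inner/outer 119.1 109.3 width 1.2..29.8
[ 0.57594003 -0.1258232   0.076     ] 4
[([221, 177, 31, 20], 70), ([199, 178, 18, 18], 45), ([200, 204, 31, 18], 76), ([341, 204, 73, 48], 733), ([391, 226, 6, 7], 25), ([382, 230, 7, 7], 29), ([373, 234, 5, 7], 17), ([268, 248, 3, 2], 4), ([263, 283, 15, 16], 71)]
```

View pics/z4.png

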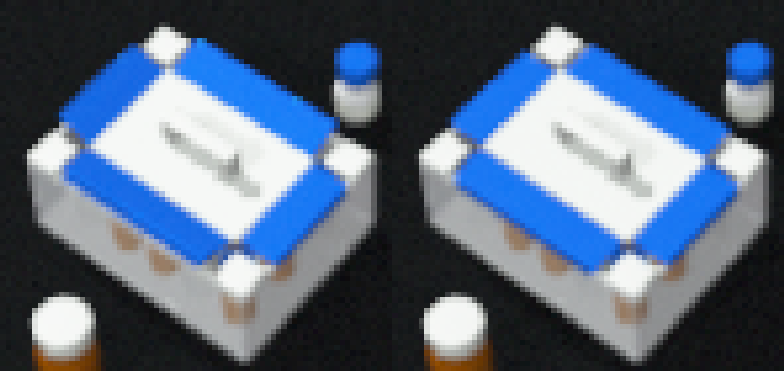

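The scene comparison shows the front, left and right rims changed from up to flat. The back rim did not change, so it was the one already shut. The box centre moved less than 0.5 mm. The arm is clear, so I'll hand in.

```bash
python3 -c "
from plant import bot
s=bot.observe();print(s['time'],s['tcp_pos'],s['force']);print(bot.finish_job())"
```

```text
12.85 [ 0.52147089 -0.1544452   0.24493183] [ 0.53721644 -0.43975117 -0.06866199]
the job is handed in; nothing more can be done
None
```

I pressed all four blue rim sections with the closed fingertips in the order right, left, front, back, and handed the job in at 12.85 s with the arm well clear.

- **Shut check by touch:** Each section ended on a hard, flat stop at z ≈ 0.076 m, with about 6 to 12 N read at the end of each press.
- **Shut check by camera:** Scene pictures from before and after show the right, left and front sections went from raised to flat. The back one did not change, so it was already shut.
- **Box and neighbours:** The box centre measured within 0.5 mm of where it started. The vials and jar look unmoved in the before-and-after pictures.
- **Disagreements:**
  - At the left rim I felt no spring and first took it for the shut one, but the pictures show it was up and snapped during the descent.
  - The before-and-after difference also flagged changes at the blue tube rack and the white tray. I put these down to the arm's shadow, because the arm never went near the rack and stayed well above the tray, but I did not check further.
  - Rim widths from the wrist images were too noisy, by about 2 mm, to prove flatness on their own.

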